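Hang the tall pail on the two-prong hanger

TASK

Clear the table for the next frame: hang the taller of the two metal pails on the hanger stand. While it still stands on the table, swing its folded bail upright; then lift it by the bail and hook the bail over both prongs so that the pail hangs level and free. Leave the shallow pail where it is.

Things in the scene. Friction and masses are not known exactly. Their poses are not given: they have to be found in the camera images.
- pail: the tall pail to hang: round, open, plain metal, 95 mm high, 120 mm across the rim, 100 mm at the foot, about 0.5 kg, empty. Origin at the centre of its underside, z up. Its bail turns on pins at its +y and -y sides, 85 mm above the underside; at the start the bail is folded over to the pail's -x side, which faces roughly towards the robot
- bail_grip (a point): centre of the black round handle (12 mm thick, 44 mm long, its axis along this point's y = the pail's y) in the middle of the tall pail's wire bail. The bail is a U of 6 mm wire, 140 mm wide; its top bar lies 95 mm from the hinge line and is straight to 58 mm on both sides of this point. The point's z points from the hinge line outwards to the handle
- bail (a joint): angle of the tall pail's bail, rad: 0 is upright above the pail; negative leans it to the pail's -x side, -1.12 being the folded stop (26 degrees above level); +1.12 is the stop on the other side. The hinge has a little friction (about 0.025 N m): the bail stays where it is left, and the hanging pail swings nearly level by itself
- low_pail: the shallow pail, a bystander: same metal, same bail and diameter, but only 50 mm high. Origin at the centre of its underside
- hook_mid (a point): point midway between the hanger's two prongs, 250 mm above the table, where the centre of the seated bail's handle comes to rest, the bar along this point's y. The prongs point to its -x (roughly towards the robot); each has a level trough to 14 mm before and behind this point, then rises 22 mm to its upturned tip 38 mm out (-x), and 20 mm inwards (+x)
- hanger: the hanger stand, fixed: plywood foot 150 x 130 mm, aluminium post with a cross bar, two prongs of 9 mm steel rod at y = +40 and -40 mm, parallel to x, pointing to -x. Origin at the foot of the post on the table, axes as hook_mid, which lies 100 mm towards -x. The face of the post (40 mm wide) and cross bar is 97 mm behind hook_mid; its highest edge is 284 mm above the table

How it is judged:
By the outcome, as a careful person would: the job done as asked, in the order asked, and still so for the second after the job is handed in, with the robot touching nothing.
It also fails if it takes over 51 s, if anything falls off the work surface, if the arm or the gripper's body presses on something with over 40 N, if the wrist force passes 120 N, or if a joint passes its speed limit or range.

ROBOT

A 7-joint arm with a two-finger parallel gripper is mounted at the origin on the work surface; the furniture and walls round the work are solid. World frame = base frame: x ahead of the robot, y to its left, z up, the work surface at z = 0. Lengths are in m, angles in rad, forces in N, time in s.
With the tool pointing down it reaches from about 0.425 to 0.925 m from the base axis. Payload 6.8 kg.
Tool frame: the origin (TCP) lies midway between the tips of the shut fingers; the grasp point (between the pads) lies 19 mm behind it; z points along the fingers, y is the line along which they close (so a half turn about z gives the same grasp; the last joint's range is limited). The gripper opens to 88 mm and grips with 3 to 60 N. Pads are 20 mm wide; open, the fingers measure 115 mm over their backs; the gripper's body (75 mm by 178 mm) begins 61 mm behind the grasp point.
Start: joints at [-1.315, 0.477, 0.022, 1.555, -0.011, 1.109, -0.083], TCP at [0.24, 0.631, 0.223] pointing down, gripper open.
Joint ranges: [-2.96, 2.96], [-0.34, 2.1], [-1.41, 1.46], [0.24, 2.44], [-1.37, 4.51], [0.17, 1.92], [-2.96, 2.96]. Speed limits (rad/s): [2.39, 2.39, 3.14, 3.14, 3.14, 3.14, 3.14].

INTERFACE

Orientations are given as a unit quaternion [x, y, z, w].
In Python, from bench import sensors, cams, sign_off gives the robot as it stands.
- The arm moves only by the tool drive_tool, never from a script. Its argument "rows" is a list of rows, each a list of 5 numbers: the closure in counts, from 0 (fully open) to 255 (shut), then the shift along the world's x, y, z in m, then the turn about the world's z in rad. A call has 1 to 20 rows; each row shifts and turns the commanded pose from where the row before left it; what a row does not reach is not made up. A row lasts 1/10 s, in which the tool goes at most 50 mm and 8.59 degrees, less where a joint would pass 70% of its speed; a pose out of reach is approached as far as the arm can. A call with a gripper value outside its range is refused whole. The fingers move at their own pace and stop on an object; "grip_force" is the grip in N (left out, the last holds). Time passes only in rows, so rows that do not move let the fingers close. It gives the time, the measured TCP pose, the force and the opening at its end, in the units of the state.
- sensors.state(): the state, without advancing time (a new reading comes with each control period).
- cams.grab_frame(name): name is "scene" or "side" or "wrist"; returns the picture (400x640x3 uint8, red, green, blue); there is no depth.
- cams.camera_params(name): a dict with "camera_matrix" (3x3 intrinsics, pixels), "R" (3x3) and "t" (3): a world point X has camera coordinates R X + t; the wrist camera has in their place "tool_from_camera" (4x4, takes a point from camera to tool coordinates, whose origin is the TCP and whose axes are the flange's). Camera axes: x right, y down, z forward; pixel columns grow to the right and rows downward; lengths in m; the calibration is good to about 2 mm. A picture is of the moment at which its call begins: read the wrist's pose just before it. camera_params takes no time and is no camera call.
- sign_off(): hands the job in, once; it reports no verdict.
The state is a dict: "time": time; "joints": joint angles; "joint_vel": joint speeds; "joint_efforts": joint torques, N m; "tcp_pos": TCP position; "ee_rot": TCP orientation; "wrist_force": force on the tool from outside, world axes, zero at the start; "torque": the same for the moment, N m; "grip_width": finger opening in m.
Only numpy, scipy, OpenCV 4.12 (cv2) and the standard library are available. Lean on these libraries where they do the work, as an engineer would, in place of code of your own. Each camera call takes 0.05 s, during which the arm holds its last target. There are 200 camera calls.

## Working session

There is one attempt and no reset: what is moved stays moved. The work goes in short steps, Python scripts to look and compute and a tool call to move; the robot and the scene stay as the last step left them, time stands still between calls to the robot, and variables do not carry over. Pictures are saved under pics/ and viewed, on a budget of 10 in all, crops included, one or two more only if the job needs it, and the job is handed in when it is done.

Besides the shell and the picture viewer there is one more tool, called as name(argument=value, ...), one argument or row to a line, values as JSON. drive_tool: Moves the arm, as the interface text tells. Its arguments: {"type":"object","properties":{"rows":{"type":"array"},"grip_force":{"type":"number"}},"required":["rows"]}

```bash
mkdir -p pics; ls
python3 - <<'E'
from bench import sensors, cams
import cv2, numpy as np
np.set_printoptions(precision=4,suppress=True)
print(sensors.state())
for n in ("scene","side","wrist"):
    im=cams.grab_frame(n); cv2.imwrite(f"pics/{n}0.png",im[:,:,::-1])
    print(n,cams.camera_params(n))
a=cv2.imread("pics/scene0.png");b=cv2.imread("pics/side0.png")
E
```

```text
pics
{'time': 0.0, 'joints': array([-1.3151,  0.4778,  0.0224,  1.5564, -0.0115,  1.1093, -0.0831]), 'joint_vel': array([-0.0009, -0.0009, -0.0001, -0.0003, -0.0016, -0.0017, -0.    ]), 'joint_efforts': array([ -0.0003, -58.2849,   1.534 , -27.2613,  -0.0545,   0.0168,
         0.0001]), 'tcp_pos': array([0.24  , 0.6303, 0.2217]), 'ee_rot': array([ 0.1809,  0.9835, -0.0009, -0.0001]), 'wrist_force': array([0.2753, 0.1603, 0.0019]), 'torque': array([-0.0465, -0.0296,  0.0208]), 'grip_width': 0.08777676211374162}
scene {'camera_matrix': array([[375.7464,   0.    , 321.144 ],
       [  0.    , 375.7464, 191.1797],
       [  0.    ,   0.    ,   1.    ]]), 'R': array([[-0.7894, -0.6139,  0.0046],
       [-0.473 ,  0.6033, -0.6421],
       [ 0.3914, -0.509 , -0.7666]]), 't': array([0.477 , 0.3901, 0.868 ])}
side {'camera_matrix': array([[485.5758,   0.    , 321.2293],
       [  0.    , 485.5758, 202.8485],
       [  0.    ,   0.    ,   1.    ]]), 'R': array([[ 0.9905, -0.137 , -0.0147],
       [-0.0678, -0.3921, -0.9174],
       [ 0.1199,  0.9097, -0.3977]]), 't': array([-0.5965,  0.1758,  1.0523])}
wrist {'camera_matrix': array([[339.7652,   0.    , 321.224 ],
       [  0.    , 339.7652, 202.1373],
       [  0.    ,   0.    ,   1.    ]]), 'tool_from_camera': array([[-0.0008, -0.9517, -0.3069,  0.0853],
       [ 1.    , -0.0011,  0.0009, -0.0006],
       [-0.0012, -0.3069,  0.9517, -0.1616],
       [ 0.    ,  0.    ,  0.    ,  1.    ]])}
```

View pics/scene0.png

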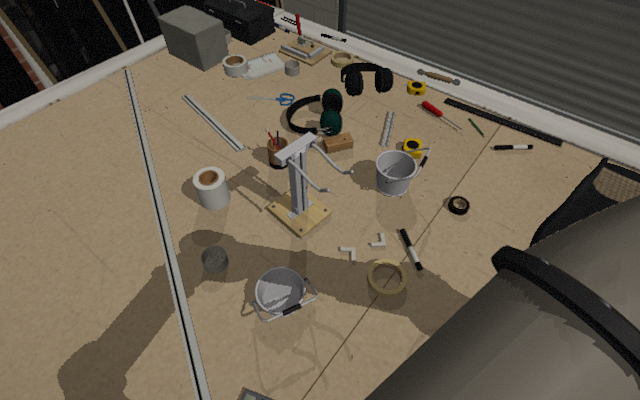

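View pics/side0.png

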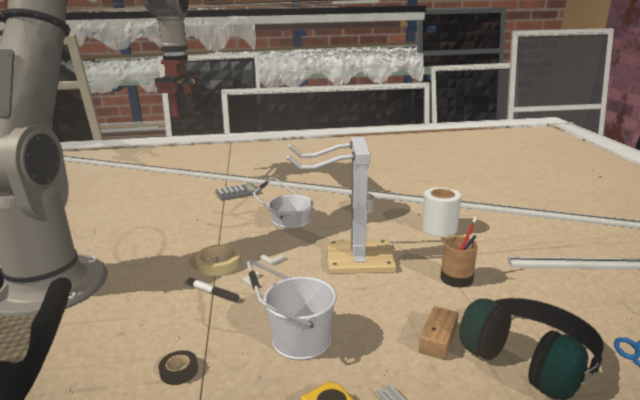

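The scene view shows the tall pail at about (395,173) and the low pail at (280,290), with the hanger between them. In the side view the tall pail is at about (300,315). I'll enlarge both for measurement.

Run:
```python
import cv2,numpy as np
a=cv2.imread("pics/scene0.png");b=cv2.imread("pics/side0.png")
def c(im,x,y,w,h,W,H):
    return cv2.resize(im[y:y+h,x:x+w],(W,H),interpolation=cv2.INTER_CUBIC)
A=np.hstack([c(a,360,130,80,75,400,375*1),c(b,240,255,100,94,400,375)])  # x5, x4
B=np.hstack([c(a,260,125,100,56,400,225),c(b,280,130,100,56,400,225)])  # x4
cv2.imwrite("pics/crop1.png",np.vstack([A,B]))
```

```text
(no output)
```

View pics/crop1.png

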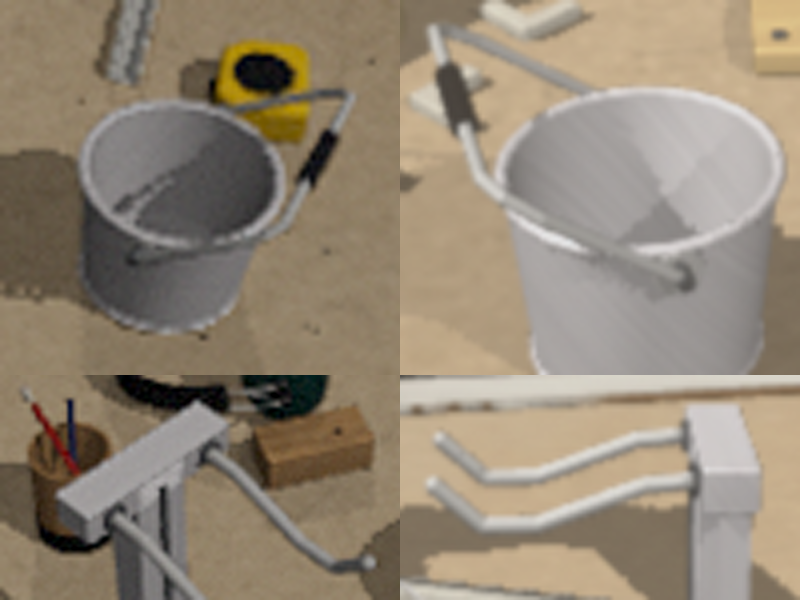

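```bash
cat > h.py <<'E'
import numpy as np
from bench import cams, sensors
np.set_printoptions(precision=4,suppress=True)
P={n:cams.camera_params(n) for n in("scene","side")}
def ray(n,uv):
    p=P[n];d=p["R"].T@np.linalg.solve(p["camera_matrix"],[*uv,1]);return -p["R"].T@p["t"],d/np.linalg.norm(d)
def plane(n,uv,z):
    o,d=ray(n,uv);return o+d*(z-o[2])/d[2]
def tri(u,v):
    (o1,d1),(o2,d2)=ray("scene",u),ray("side",v)
    s=np.linalg.lstsq(np.c_[d1,-d2],o2-o1,rcond=None)[0]
    a,b=o1+d1*s[0],o2+d2*s[1];return (a+b)/2,np.linalg.norm(a-b)
E
python3 - <<'E'
from h import *
S=lambda x,y:(360+x/5,130+y/5); D=lambda x,y:(240+(x-400)/4,255+y/3.989)
F=lambda x,y:(280+(x-400)/4,130+(y-375)/4.018)
print("handle",tri(S(319,160),D(457,97)),plane("scene",S(319,160),.127),plane("side",D(457,97),.127))
print("h ends",tri(S(332,133),D(440,68)),tri(S(303,187),D(470,132)))
# rim: fit ellipse extremes -> project rim edges on plane z=.095
for n,pts in(("scene",[S(80,165),S(284,180),S(180,102),S(175,247)]),("side",[D(497,175),D(783,170),D(650,90),D(640,250)])):
    q=np.array([plane(n,u,.095) for u in pts]);A=np.c_[2*q[:,:2],np.ones(4)]
    c=np.linalg.lstsq(A,(q[:,:2]**2).sum(1),rcond=None)[0];print("rim",n,c[:2],np.sqrt(c[2]+c[0]**2+c[1]**2))
print("pin -y",tri(S(137,258),D(682,278)))
print("tips",tri((352,171.5),F(438,438)),tri((352,171.5),F(432,484)),tri((325,190),F(438,438)),tri((325,190),F(432,484)))
print("trough",plane("side",F(512,476),.2425),plane("side",F(509,523),.2425))
E
```

```text
handle (array([ 0.4527, -0.2816,  0.1416]), np.float64(0.004141218317144355)) [ 0.4549 -0.2963  0.127 ] [ 0.454  -0.2574  0.127 ]
h ends (array([ 0.4493, -0.2869,  0.1597]), np.float64(0.0004449691263788326)) (array([ 0.4562, -0.2769,  0.121 ]), np.float64(0.00514468149718801))
rim scene [ 0.5249 -0.2678] 0.061439533386241946
rim side [ 0.5294 -0.2729] 0.06022252422352055
pin -y (array([ 0.5424, -0.2563,  0.0193]), np.float64(0.010778859429400595))
tips (array([ 0.5326, -0.0126,  0.2815]), np.float64(0.014581176944215265)) (array([ 0.5337, -0.025 ,  0.264 ]), np.float64(0.001456064222369894)) (array([0.546 , 0.0601, 0.2637]), np.float64(0.004400658196878356)) (array([0.5475, 0.0485, 0.2445]), np.float64(0.01901552675922311))
trough [0.583  0.0482 0.2425] [ 0.5727 -0.0293  0.2425]
```

Run:
```python
from h import *
import cv2
def blob(f,x,y,w,h,t):
    im=cv2.imread(f)[y:y+h,x:x+w].max(2); m=(im<t).astype(np.uint8)
    n,l,s,c=cv2.connectedComponentsWithStats(m,connectivity=8)
    out=[]
    for i in range(1,n):
        if s[i,4]>10:
            yy,xx=np.where(l==i);q=np.c_[xx+x+.0,yy+y];d=np.linalg.svd(q-q.mean(0),full_matrices=0)[2][0]
            t_=(q-q.mean(0))@d;out.append((q.mean(0),q.mean(0)+d*t_.min(),q.mean(0)+d*t_.max(),s[i,4]))
    return out
a=blob("pics/scene0.png",415,152,20,20,65);b=blob("pics/side0.png",244,268,16,22,90)
print(a);print(b)
if a and b:
    A=max(a,key=lambda r:r[3]);B=max(b,key=lambda r:r[3])
    print(tri(A[0],B[0]))
    for i in(1,2):
        for j in(1,2): print(i,j,tri(A[i],B[j]))
S=lambda x,y:(360+x/5,130+y/5); D=lambda x,y:(240+(x-400)/4,255+y/3.989)
print("corners",tri(S(349,94),D(478,175)),tri(S(287,225),D(434,30)))
print("pins: +y",plane("scene",S(137,258),.085),"-y",plane("side",D(684,278),.085))
```

```text
[(array([423.2   , 161.0857]), array([425.7689, 156.4237]), array([420.8001, 165.4409]), np.int32(35))]
[(array([253.3718, 278.6026]), array([251.1288, 271.2664]), array([255.5563, 285.7472]), np.int32(78))]
(array([ 0.4533, -0.2817,  0.1436]), np.float64(0.00034274533664436206))
1 1 (array([ 0.4511, -0.2859,  0.1603]), np.float64(0.0001609026899586238))
1 2 (array([ 0.4565, -0.3034,  0.1435]), np.float64(0.00040817212510449344))
2 1 (array([ 0.4499, -0.2605,  0.1451]), np.float64(0.00023677409219098532))
2 2 (array([ 0.4555, -0.2781,  0.1272]), np.float64(0.0008366865651693761))
corners (array([ 0.4621, -0.34  ,  0.143 ]), np.float64(9.852013139370557e-07)) (array([ 0.4431, -0.2253,  0.1414]), np.float64(0.004782034372373962))
pins: +y [ 0.5135 -0.2002  0.085 ] -y [ 0.54   -0.3395  0.085 ]
```

The two views agree:
- **Tall pail:** centre about (0.527, -0.270), yaw about +10°.
- **Handle:** about (0.453, -0.282, 0.1435). That is 94.7 mm from the hinge line, against 95 mm given, so the bail stands about 38° above level.
- **hook_mid:** about (0.578, 0.0105, 0.25), yaw about -8°.

I'm moving above the handle, passing over the hanger.

drive_tool(
  rows=[
    [0,0.03,-0.03,0.03,-0.05],
    [0,0.03,-0.03,0.03,-0.05],
    [0,0.03,-0.03,0.03,-0.05],
    [0,0.03,-0.03,0.03,-0.05],
    [0,0.03,-0.03,0.03,-0.05],
    [0,0.022,-0.04,0.006,-0.05],
    [0,0.022,-0.04,0.006,-0.05],
    [0,0.022,-0.04,0.006,-0.05],
    [0,0.022,-0.04,0.006,-0.05],
    [0,0.022,-0.04,0.006,-0.05],
    [0,0,-0.04,0,-0.05],
    [0,0,-0.04,0,-0.05],
    [0,0,-0.04,0,-0.05],
    [0,0,-0.04,0,-0.05],
    [0,0,-0.04,0,-0.05],
    [0,0,-0.04,0,-0.05],
    [0,-0.01,-0.04,0,-0.05],
    [0,-0.01,-0.04,0,-0.05],
    [0,-0.01,-0.04,0,-0.05],
    [0,-0.01,-0.04,0,-0.05],
  ],
)

```text
time: 2.15
tcp_pos: [0.4536, -0.1151, 0.3969]
ee_rot: [0.631, 0.776, 0.0, -0.0]
wrist_force: [1.4, -0.4, -0.5]
grip_width: 0.0876
```

drive_tool(
  rows=[
    [0,0,-0.035,-0.02,-0.015],
    [0,0,-0.035,-0.03,-0.015],
    [0,0,-0.035,-0.03,0],
    [0,0,-0.035,-0.03,0],
    [0,0,-0.026,-0.03,0],
    [0,0,0,0,0],
    [0,0,0,0,0],
    [0,0,0,0,0],
  ],
)

```text
time: 2.95
tcp_pos: [0.4554, -0.2786, 0.258]
ee_rot: [0.641, 0.767, 0.001, 0.0]
wrist_force: [-0.5, 0.2, -0.0]
grip_width: 0.0876
```

Run:
```python
from h import *
import cv2
s=sensors.state();print(s["time"],s["tcp_pos"],s["ee_rot"],s["wrist_force"])
im=cams.grab_frame("wrist");cv2.imwrite("pics/wrist1.png",im[:,:,::-1])
```

```text
2.95 [ 0.4554 -0.2786  0.258 ] [0.6413 0.7673 0.0006 0.0005] [-0.5483  0.1552 -0.0215]
```

View pics/wrist1.png

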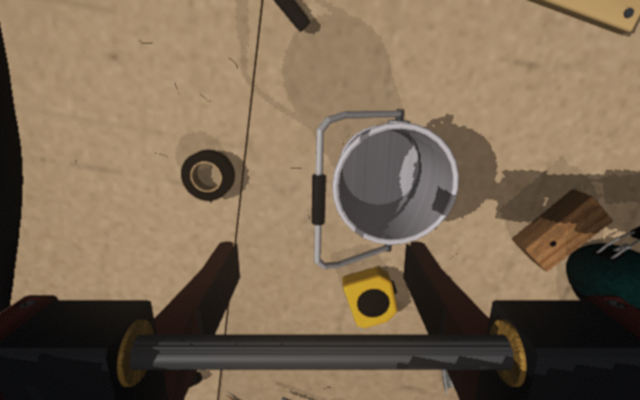

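The wrist view shows the handle at about (318.5,200) and vertical in the image, with the rim spanning columns 334 to 458 and rows 122 to 243. Next I'll cast rays from these pixels.

```bash
cat >> h.py <<'E'
from scipy.spatial.transform import Rotation as R_
W=cams.camera_params("wrist")
def wplane(uv,z,tcp,q):
    T=W["tool_from_camera"];d=R_.from_quat(q).apply(T[:3,:3]@np.linalg.solve(W["camera_matrix"],[*uv,1]))
    o=np.array(tcp)+R_.from_quat(q).apply(T[:3,3]);return o+d*(z-o[2])/d[2]
E
python3 - <<'E'
from h import *
t,q=[.4554,-.2786,.258],[.6413,.7673,.0006,.0005]
for z in(.127,.1435):print("handle",wplane((318.5,200),z,t,q),"len",np.linalg.norm(wplane((318,176),z,t,q)-wplane((319,224.5),z,t,q)),"axis",wplane((320,135),z,t,q)-wplane((318.5,255),z,t,q))
p=np.array([wplane(u,.095,t,q)[:2] for u in[(334,183),(458,182),(396,122),(396,243)]])
c=np.linalg.lstsq(np.c_[2*p,np.ones(4)],(p**2).sum(1),rcond=None)[0];print("rim",c[:2],np.sqrt(c[2]+c[:2]@c[:2]))
print("pins",wplane((400,115),.085,t,q),wplane((388,246),.085,t,q))
E
```

```text
handle [ 0.454  -0.2864  0.127 ] len 0.04593321117406671 axis [-0.0184  0.1113  0.    ]
handle [ 0.4532 -0.2813  0.1435] len 0.04334258632986139 axis [-0.0174  0.105   0.    ]
rim [ 0.5283 -0.2685] 0.061516523658464675
pins [ 0.5179 -0.2018  0.085 ] [ 0.539  -0.3375  0.085 ]
```

drive_tool(
  rows=[
    [0,-0.002,-0.003,-0.03,-0.01],
    [0,0,0,-0.03,0],
    [0,0,0,-0.03,0],
    [0,0,0,-0.025,0],
    [0,0,0,-0.018,0],
    [0,0,0,0,0],
    [0,0,0,0,0],
    [255,0,0,0,0],
    [255,0,0,0,0],
    [255,0,0,0,0],
    [255,0,0,0,0],
    [255,0,0,0,0],
    [255,0,0,0,0],
    [255,0,0,0,0],
    [255,0,0,0,0],
    [255,0,0,0,0],
  ],
  grip_force=8,
)

```text
time: 4.6
tcp_pos: [0.4525, -0.2825, 0.124]
ee_rot: [0.646, 0.764, -0.0, -0.0]
wrist_force: [-0.1, -0.6, 0.6]
grip_width: 0.0194
```

drive_tool(
  rows=[
    [255,0,0,0,0],
    [255,0,0,0,0],
    [255,0,0,0,0],
    [255,0,0,0,0],
  ],
)

```text
time: 5.0
tcp_pos: [0.4527, -0.2825, 0.124]
ee_rot: [0.646, 0.764, 0.0, 0.0]
wrist_force: [1.5, -1.2, -1.4]
grip_width: 0.0115
```

drive_tool(
  rows=[
    [255,0.0036,0.0006,0.0043,0],
    [255,0.0037,0.0007,0.0043,0],
    [255,0.0042,0.0007,0.004,0],
    [255,0.0043,0.0008,0.0039,0],
    [255,0.0046,0.0008,0.0035,0],
    [255,0.0047,0.0009,0.0033,0],
    [255,0.005,0.0009,0.0029,0],
    [255,0.0051,0.0009,0.0026,0],
    [255,0.0053,0.0009,0.0023,0],
    [255,0.0054,0.001,0.002,0],
    [255,0.0055,0.001,0.0016,0],
    [255,0.0056,0.001,0.0013,0],
    [255,0.0049,0.0009,0.0008,0],
    [255,0.0049,0.0009,0.0006,0],
    [255,0.0041,0.0007,0.0003,0],
    [255,0.0042,0.0008,0.0001,0],
    [255,0,0,0,0],
    [255,0,0,0,0],
    [255,0,0,0,0],
  ],
)

```text
time: 6.9
tcp_pos: [0.5274, -0.269, 0.1617]
ee_rot: [0.646, 0.764, 0.0, -0.0]
wrist_force: [-0.7, 0.4, 1.4]
grip_width: 0.012
```

Run:
```python
from h import *
import cv2
s=sensors.state();print(s["time"],s["tcp_pos"],s["ee_rot"],s["wrist_force"],s["torque"],s["grip_width"])
a=cams.grab_frame("side")[:,:,::-1];b=cams.grab_frame("scene")[:,:,::-1]
cv2.imwrite("pics/up.png",np.hstack([cv2.resize(a[200:400,200:400],(400,400)),cv2.resize(b[90:290,330:530],(400,400))]))
```

```text
6.9 [ 0.5274 -0.269   0.1617] [ 0.6458  0.7635  0.     -0.0001] [-0.7078  0.4028  1.4052] [-0.182   0.2973 -0.0647] 0.01199862208160374
```

View pics/up.png

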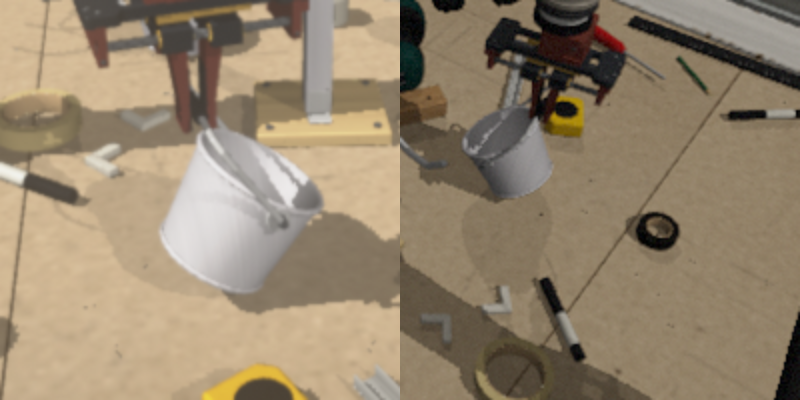

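The pinched handle did not turn in the pads. The bail moved without rotating and the pail was tipped instead, so it is leaning about 27°. I'll run the same arc backwards to set the pail down flat, then swing the bail with loosely caged fingers.

drive_tool(
  rows=[
    [255,-0.0042,-0.0008,-0.0001,0],
    [255,-0.0041,-0.0007,-0.0003,0],
    [255,-0.0049,-0.0009,-0.0006,0],
    [255,-0.0049,-0.0009,-0.0008,0],
    [255,-0.0056,-0.001,-0.0013,0],
    [255,-0.0055,-0.001,-0.0016,0],
    [255,-0.0054,-0.001,-0.002,0],
    [255,-0.0053,-0.0009,-0.0023,0],
    [255,-0.0051,-0.0009,-0.0026,0],
    [255,-0.005,-0.0009,-0.0029,0],
    [255,-0.0047,-0.0009,-0.0033,0],
    [255,-0.0046,-0.0008,-0.0035,0],
    [255,-0.0043,-0.0008,-0.0039,0],
    [255,-0.0042,-0.0007,-0.004,0],
    [255,-0.0037,-0.0007,-0.0043,0],
    [255,-0.0036,-0.0006,-0.0043,0],
    [255,0,0,0,0],
    [255,0,0,0,0],
  ],
)

```text
time: 8.8
tcp_pos: [0.4527, -0.2821, 0.1237]
ee_rot: [0.646, 0.764, 0.0, -0.0]
wrist_force: [2.2, -0.3, -1.9]
grip_width: 0.0115
```

Run:
```python
from h import *
import cv2
s=sensors.state();print(s["time"],s["tcp_pos"],s["ee_rot"],s["wrist_force"],s["torque"],s["grip_width"])
a=cams.grab_frame("side")[:,:,::-1];b=cams.grab_frame("scene")[:,:,::-1]
cv2.imwrite("pics/back.png",np.hstack([cv2.resize(a[220:380,200:360],(400,400)),cv2.resize(b[110:230,340:460],(400,400))]))
```

```text
8.8 [ 0.4527 -0.2821  0.1237] [ 0.6455  0.7637  0.0001 -0.0002] [ 2.1679 -0.2884 -1.8935] [-0.2489 -0.225  -0.1187] 0.011541080693505902
```

View pics/back.png

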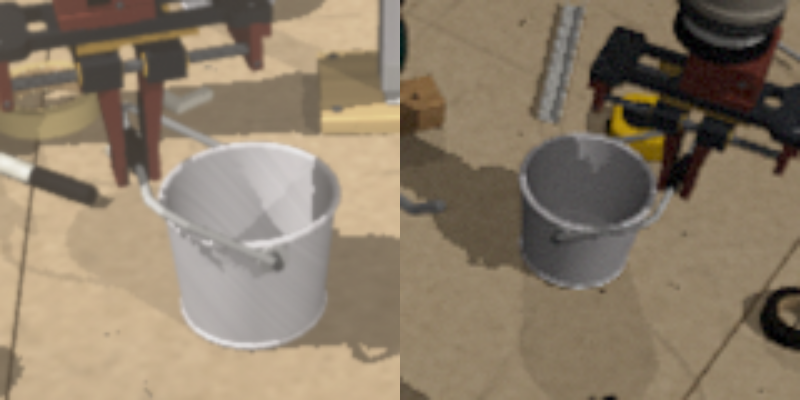

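The pail is standing flat again, with the rim at side-view columns 264 to 336, as before. I'll open to about 30 mm and push the handle along the arc with the rear finger, unpinched.

drive_tool(
  rows=[
    [168,0,0,0,0],
    [168,0,0,0,0],
    [168,0,0,0,0],
    [168,0,0,0,0],
    [168,0.003,0.0005,0,0],
    [168,0.003,0.0005,0,0],
    [168,0.003,0.0005,0,0],
  ],
)

```text
time: 9.6
tcp_pos: [0.4619, -0.2809, 0.124]
ee_rot: [0.646, 0.764, 0.0, -0.0]
wrist_force: [-1.4, -0.6, 1.8]
grip_width: 0.0301
```

drive_tool(
  rows=[
    [168,0.0036,0.0006,0.0043,0],
    [168,0.0037,0.0007,0.0043,0],
    [168,0.0042,0.0007,0.004,0],
    [168,0.0043,0.0008,0.0039,0],
    [168,0.0046,0.0008,0.0035,0],
    [168,0.0047,0.0009,0.0033,0],
    [168,0.005,0.0009,0.0029,0],
    [168,0.0051,0.0009,0.0026,0],
    [168,0.0053,0.0009,0.0023,0],
    [168,0.0054,0.001,0.002,0],
    [168,0.0055,0.001,0.0016,0],
    [168,0.0056,0.001,0.0013,0],
    [168,0.0049,0.0009,0.0008,0],
    [168,0.0049,0.0009,0.0006,0],
    [168,0.0041,0.0007,0.0003,0],
    [168,0.0042,0.0008,0.0001,0],
    [168,0,0,0,0],
    [168,0,0,0,0],
  ],
)

```text
time: 11.4
tcp_pos: [0.5366, -0.2675, 0.1617]
ee_rot: [0.646, 0.764, -0.0, -0.0]
wrist_force: [-0.1, 0.7, -0.1]
grip_width: 0.03
```

Run:
```python
from h import *
import cv2
s=sensors.state();print(s["time"],s["tcp_pos"],s["ee_rot"],s["wrist_force"],s["torque"],s["grip_width"])
a=cams.grab_frame("side")[:,:,::-1];b=cams.grab_frame("scene")[:,:,::-1]
cv2.imwrite("pics/up2.png",np.hstack([cv2.resize(a[220:380,200:360],(400,400)),cv2.resize(b[110:230,340:460],(400,400))]))
```

```text
11.4 [ 0.5366 -0.2675  0.1617] [ 0.6456  0.7636 -0.     -0.0001] [-0.0503  0.7246 -0.0526] [-0.0489  0.031  -0.0116] 0.030034159325219467
```

View pics/up2.png

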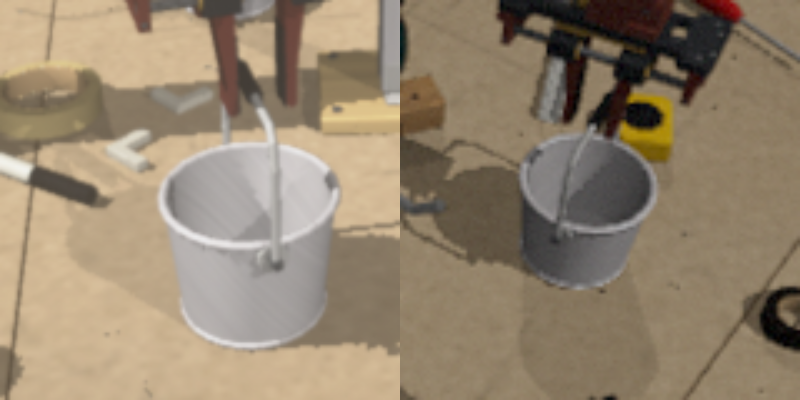

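The bail is upright and the pail still stands flat on the table. Next I centre the fingers on the handle, grip firmly and lift.

drive_tool(
  rows=[
    [168,-0.0045,-0.0007,0,0],
    [168,-0.0045,-0.0008,0,0],
    [168,0,0,0,0],
    [255,0,0,0,0],
    [255,0,0,0,0],
    [255,0,0,0,0],
    [255,0,0,0,0],
    [255,0,0,0,0],
    [255,0,0,0,0],
    [255,0,0,0,0],
  ],
  grip_force=35,
)

```text
time: 12.5
tcp_pos: [0.5278, -0.2689, 0.1619]
ee_rot: [0.646, 0.764, 0.0, 0.0]
wrist_force: [1.0, 0.1, 0.2]
grip_width: 0.011
```

drive_tool(
  rows=[
    [255,0,0,0.003,0],
    [255,0,0,0.005,0],
    [255,0,0,0.01,0],
    [255,0,0,0.015,0],
    [255,0,0,0.02,0],
    [255,0,0,0.02,0],
    [255,0,0,0.02,0],
    [255,0,0,0.015,0],
    [255,0,0,0.01,0],
    [255,0,0,0.005,0],
    [255,0,0,0,0],
    [255,0,0,0,0],
  ],
)

```text
time: 13.7
tcp_pos: [0.5273, -0.2687, 0.2841]
ee_rot: [0.646, 0.764, -0.0, -0.001]
wrist_force: [0.2, -0.5, -4.3]
grip_width: 0.0109
```

drive_tool(
  rows=[
    [255,-0.009,0.008,0,-0.018],
    [255,-0.009,0.014,0,-0.018],
    [255,-0.009,0.02,0,-0.018],
    [255,-0.009,0.02,0,-0.018],
    [255,-0.009,0.02,0,-0.018],
    [255,-0.009,0.02,0,-0.018],
    [255,-0.009,0.02,0,-0.018],
    [255,-0.009,0.02,0,-0.018],
    [255,0,0.02,0,-0.018],
    [255,0,0.02,0,-0.018],
    [255,0,0.02,0,-0.018],
    [255,0,0.02,0,-0.018],
    [255,0,0.02,0,-0.018],
    [255,0,0.02,0,-0.018],
    [255,0,0.018,0,-0.018],
    [255,0,0.012,0,-0.018],
    [255,0,0.004,0,-0.018],
    [255,0,0,0,0],
    [255,0,0,0,0],
  ],
)

```text
time: 15.6
tcp_pos: [0.4554, 0.0261, 0.2845]
ee_rot: [0.755, 0.656, -0.0, 0.0]
wrist_force: [-0.1, -0.1, -4.1]
grip_width: 0.0108
```

Run:
```python
from h import *
import cv2
s=sensors.state();print(s["time"],s["tcp_pos"],s["ee_rot"],s["wrist_force"],s["torque"],s["grip_width"])
a=cams.grab_frame("side")[:,:,::-1];b=cams.grab_frame("scene")[:,:,::-1]
c=cams.grab_frame("wrist")[:,:,::-1]
cv2.imwrite("pics/pre.png",np.vstack([np.hstack([cv2.resize(a[90:240,200:400],(400,300)),cv2.resize(b[80:230,230:430],(400,300))]),np.hstack([c[100:400,120:520],np.zeros((300,400,3),np.uint8)])]))
```

```text
15.6 [0.4554 0.0261 0.2845] [ 0.7547  0.656  -0.0004  0.    ] [-0.1109 -0.0848 -4.1357] [-0.103   0.065   0.0141] 0.010773907927766817
```

View pics/pre.png

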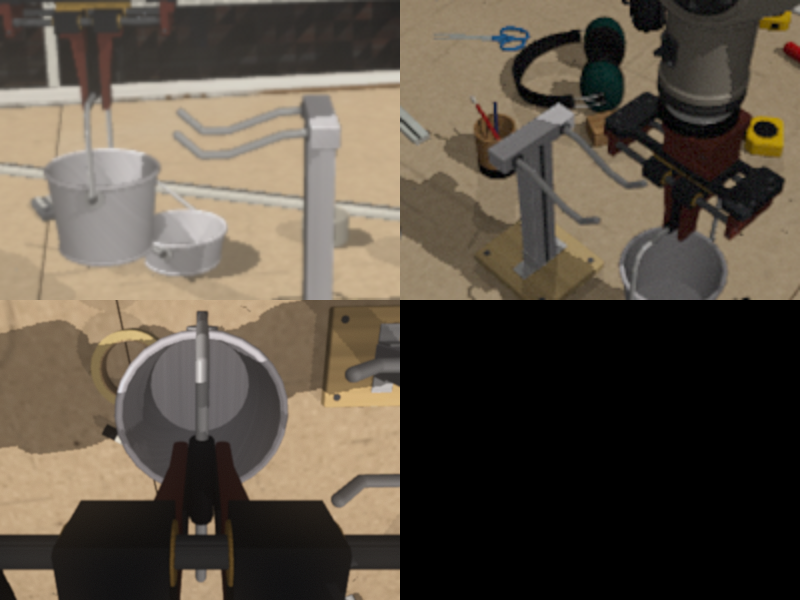

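The pail hangs level in the grip in front of the prongs. The wrist view shows the prong tips at full-frame (475,175) and (460,295), with the prongs parallel to the closing line. I'll check their world positions.

Run:
```python
from h import *
t,q=[.4554,.0261,.2845],[.7547,.656,-.0004,0]
R=R_.from_quat(q).as_matrix();print("toolx,y",R[:,0],R[:,1])
a,b=[wplane(u,.2645,t,q) for u in((469,176),(456,296))];print(a,b,a-b,(a+b)/2)
for u in((475,175),(518,165),(460,295),(518,281)):print(wplane(u,.2425,t,q))
for v in (272,278,284):print("handle mid",wplane((322,v),.3035,t,q))
```

```text
toolx,y [ 0.1392  0.9903 -0.0006] [ 0.9903 -0.1392 -0.0005]
[0.5407 0.0555 0.2645] [ 0.5322 -0.0198  0.2645] [0.0085 0.0753 0.    ] [0.5365 0.0179 0.2645]
[0.5534 0.0491 0.2425]
[0.5793 0.0517 0.2425]
[ 0.5429 -0.0351  0.2425]
[ 0.5821 -0.0296  0.2425]
handle mid [0.4558 0.0301 0.3035]
handle mid [0.4553 0.0269 0.3035]
handle mid [0.4549 0.0237 0.3035]
```

drive_tool(
  rows=[
    [255,0.005,-0.0006,0,0],
    [255,0.01,-0.0012,0,0],
    [255,0.015,-0.0017,0,0],
    [255,0.018,-0.0021,0,0],
    [255,0.02,-0.0023,0,0],
    [255,0.02,-0.0023,0,0],
    [255,0.015,-0.0017,0,0],
    [255,0.01,-0.0012,0,0],
    [255,0.006,-0.0007,0,0],
    [255,0.0026,-0.0003,0,0],
    [255,0,0,0,0],
    [255,0,0,-0.005,0],
    [255,0,0,-0.008,0],
    [255,0,0,-0.01,0],
    [255,0,0,-0.01,0],
    [255,0,0,-0.008,0],
    [255,0,0,-0.004,0],
    [255,0,0,0,0],
  ],
)

```text
time: 17.55
tcp_pos: [0.5768, 0.0129, 0.239]
ee_rot: [0.755, 0.656, -0.001, -0.0]
wrist_force: [0.3, 0.1, -4.0]
grip_width: 0.011
```

drive_tool(
  rows=[
    [255,0,0,-0.003,0],
    [255,0,0,-0.002,0],
    [255,0,0,-0.002,0],
    [255,0,0,0,0],
  ],
)

```text
time: 17.95
tcp_pos: [0.5771, 0.0129, 0.2326]
ee_rot: [0.755, 0.656, -0.0, -0.0]
wrist_force: [-0.8, -0.5, -4.7]
grip_width: 0.0113
```

Run:
```python
from h import *
import cv2
s=sensors.state();print(s["time"],s["tcp_pos"],s["ee_rot"],s["wrist_force"],s["torque"],s["grip_width"])
a=cams.grab_frame("side")[:,:,::-1];b=cams.grab_frame("scene")[:,:,::-1]
cv2.imwrite("pics/seat.png",np.hstack([cv2.resize(a[90:240,260:410],(400,400)),cv2.resize(b[90:270,240:420],(400,400))]))
```

```text
17.95 [0.5771 0.0129 0.2326] [ 0.7545  0.6563 -0.0001 -0.0001] [-0.7699 -0.4518 -4.6723] [-0.0499  0.143  -0.0187] 0.01131426052261428
```

View pics/seat.png

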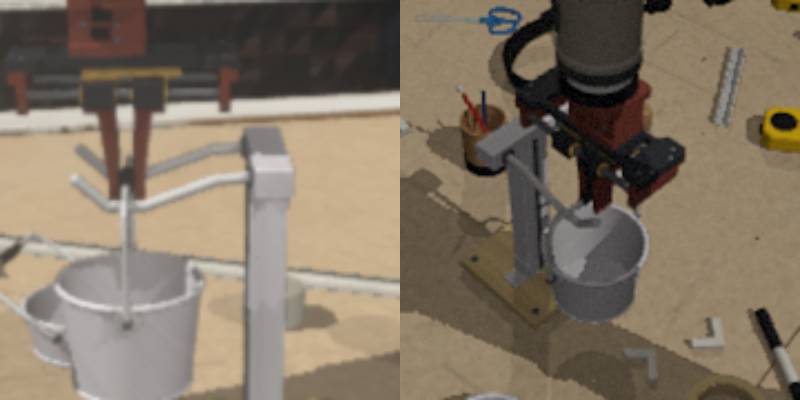

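The bar sits just above the trough, centred on it. I'll lower slowly until the weight transfers.

drive_tool(
  rows=[
    [255,0,0,-0.001,0],
    [255,0,0,-0.001,0],
    [255,0,0,0,0],
    [255,0,0,0,0],
  ],
)

```text
time: 18.45
tcp_pos: [0.5775, 0.0129, 0.2314]
ee_rot: [0.755, 0.656, 0.0, 0.0]
wrist_force: [-2.0, 0.5, 1.5]
grip_width: 0.0109
```

drive_tool(
  rows=[
    [255,0,0,-0.001,0],
    [255,0,0,-0.001,0],
    [255,0,0,0,0],
    [255,0,0,0,0],
  ],
)

```text
time: 18.85
tcp_pos: [0.5776, 0.0129, 0.231]
ee_rot: [0.755, 0.656, 0.001, -0.0]
wrist_force: [-7.9, 0.7, 15.9]
grip_width: 0.0107
```

The bar is seated: contact force is up at z ≈ 0.25. I'll relax, open and rise straight up.

drive_tool(
  rows=[
    [255,0,0,0.001,0],
    [255,0,0,0.0005,0],
    [240,0,0,0,0],
    [200,0,0,0,0],
    [150,0,0,0,0],
    [100,0,0,0,0],
    [100,0,0,0,0],
    [100,0,0,0,0],
    [100,0,0,0,0],
    [100,0,0,0.01,0],
    [100,0,0,0.02,0],
    [100,0,0,0.03,0],
    [100,0,0,0.03,0],
    [100,0,0,0.03,0],
    [100,0,0,0.03,0],
    [100,-0.02,0,0.02,0],
    [100,-0.03,0,0.01,0],
    [100,-0.03,0,0,0],
    [100,0,0,0,0],
    [100,0,0,0,0],
  ],
)

```text
time: 20.85
tcp_pos: [0.4972, 0.0129, 0.4112]
ee_rot: [0.754, 0.656, 0.001, -0.0]
wrist_force: [0.8, 0.9, -0.5]
grip_width: 0.0533
```

Run:
```python
from h import *
import cv2
s=sensors.state();print(s["time"],s["tcp_pos"],s["wrist_force"],s["grip_width"])
a=cams.grab_frame("side")[:,:,::-1];b=cams.grab_frame("scene")[:,:,::-1]
cv2.imwrite("pics/done.png",np.hstack([cv2.resize(a[90:250,230:390],(400,400)),cv2.resize(b[90:310,230:450],(400,400))]))
```

```text
20.85 [0.4972 0.0129 0.4112] [ 0.7888  0.907  -0.528 ] 0.05326739107047808
```

View pics/done.png

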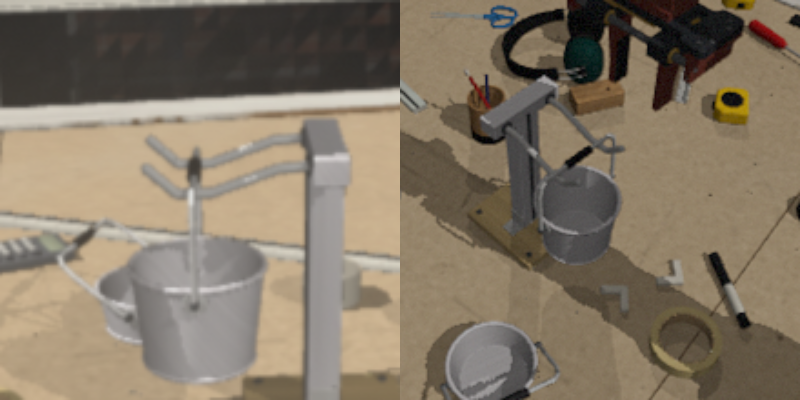

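The pail hangs on both prongs, nearly level and clear of the post, and the low pail is undisturbed. I'll let it settle, check for motion and hand it in.

drive_tool(
  rows=[
    [100,-0.005,0,0,0],
    [100,0,0,0,0],
    [100,0,0,0,0],
    [100,0,0,0,0],
    [100,0,0,0,0],
    [100,0,0,0,0],
    [100,0,0,0,0],
    [100,0,0,0,0],
    [100,0,0,0,0],
    [100,0,0,0,0],
  ],
)

```text
time: 21.95
tcp_pos: [0.4922, 0.0129, 0.4103]
ee_rot: [0.755, 0.656, 0.0, 0.0]
wrist_force: [-0.5, -1.4, -0.6]
grip_width: 0.0536
```

Run:
```python
from h import *
import cv2
from bench import sign_off
f=[]
for i in range(6): f.append(cams.grab_frame("side")[170:250,270:345].astype(int))
d=cv2.imread("pics/done.png")
print("motion",[abs(x-f[0]).mean().round(2) for x in f],sensors.state()["time"])
sign_off()
```

```text
motion [np.float64(0.0), np.float64(0.32), np.float64(0.31), np.float64(0.31), np.float64(0.32), np.float64(0.31)] 22.25
the job is handed in; nothing more can be done
```

The tall pail is hanging by its bail on both prongs, nearly level by eye and clear of the post. I handed the job in at about 22 s.

**What went wrong first:** I tried to swing the bail while pinching the handle. The handle did not turn in the pads, so the pail tipped about 27° and was partly lifted off the table. I ran the same arc backwards, which put the pail flat in its original place. I then pushed the bail upright with the fingers loosely around it, and the pail stayed standing. A strict judge may count that tip against "while it still stands on the table". After that I gripped the handle, lifted the pail, passed the bar over the prong tips and lowered it into the troughs.

**Last checks:**
- **Seating:** the bar touched down at z ≈ 0.25 m, as it should. The highest wrist force I read was about 18 N.
- **At rest:** six side-view frames over the last 0.3 s showed no motion beyond image noise.
- **Robot clear:** the gripper is open, about 0.16 m above the handle, touching nothing.
- **Low pail:** I never touched it, and it looks undisturbed in the last picture.
- **Disagreement:** the bail started about 38° above level, not at the 26° folded stop in the description. The scene and side views gave this, and the wrist view agreed, so I used the measured angle.

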